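# Gauge the drilled stone blocks and reject the blocked one

## Task

Take the pin gauge from its stand and try it upright in the bores of the three drilled blocks in the nest, one after another from the left to the right: push it in gently (never more than 25 N) until it is fully in or you clearly feel it stopped by a ridge inside the bore, and keep that light pressure for a moment before drawing it out. Then put the gauge back in its stand, and set the block with the ridge upright in the red tray. Leave the two good blocks in their pockets and the cup, stone core and marker where they are.

Things in the scene. Friction and masses are not known exactly. Their poses are not given: they have to be found in the camera images.
- block_a: grey drilled stone block, 44 x 44 mm, 40 mm high, about 160 g, with an upright round bore 15.6 mm wide; looks like the other two. Origin: centre of its underside, z up, x and y square to its sides. Two blocks are bored clear through; in one of the three (find it with the gauge) a ridge somewhere 15 to 24 mm below the top narrows the bore, so the pin goes in but stops there, hard, without spring
- block_b: grey drilled stone block, 44 x 44 mm, 40 mm high, about 160 g, with an upright round bore 15.6 mm wide; looks like the other two. Origin: centre of its underside, z up, x and y square to its sides. Two blocks are bored clear through; in one of the three (find it with the gauge) a ridge somewhere 15 to 24 mm below the top narrows the bore, so the pin goes in but stops there, hard, without spring
- block_c: grey drilled stone block, 44 x 44 mm, 40 mm high, about 160 g, with an upright round bore 15.6 mm wide; looks like the other two. Origin: centre of its underside, z up, x and y square to its sides. Two blocks are bored clear through; in one of the three (find it with the gauge) a ridge somewhere 15 to 24 mm below the top narrows the bore, so the pin goes in but stops there, hard, without spring
- block_a_bore (a point): centre of that block's bore, level with its top face
- block_b_bore (a point): centre of that block's bore, level with its top face
- block_c_bore (a point): centre of that block's bore, level with its top face
- gauge: pin gauge standing upright in its stand: steel pin 14 mm thick and 30 mm long with a tapered tip (3 mm long, 9 mm wide at the end), above it a collar 28 mm wide and 6 mm thick that stops it on top of a clear block, then a round dark-ringed green handle 20 mm thick from 38 to 98 mm above the tip; about 120 g. Origin at the tip end, z up along the pin towards the handle
- gauge_tip (a point): centre of the lower end of the gauge's pin (same point as the gauge's origin)
- gauge_grip (a point): point on the axis of the gauge's handle to grip, 72 mm above the tip
- stand: fixed blue stand for the gauge, 60 x 60 mm, 34 mm high, with an upright hole 20 mm wide (chamfered mouth) in its middle; the gauge hangs in it by its collar, tip 4 mm above the bench. Origin: centre of its underside
- stand_mouth (a point): centre of the stand's hole at its top face
- nest: fixed aluminium nest, 64 x 220 mm, that holds the three blocks in a row along its own y axis, 72 mm apart, in pockets 47.4 mm square; base 6 mm thick, rims 14 mm high above the bench, so the blocks stand out 32 mm above the rims. Origin: centre of its underside
- place_left (a point): centre of the floor of the nest's left pocket (+y end, at the robot's left), 6 mm above the bench
- place_middle (a point): centre of the floor of the middle pocket
- place_right (a point): centre of the floor of the right pocket (-y end)
- reject_tray: fixed red reject tray, 110 x 110 mm outside, walls 4 mm thick and 22 mm high, floor 4 mm above the bench. Origin: centre of its underside
- mixing_cup: bystander: white plastic mixing cup, 77 mm wide, 88 mm high; origin centre of its underside
- core_puck: bystander: round greenish grey stone core, 43 mm wide, 34 mm high; origin centre of its underside
- blue_marker: bystander: white marker with a blue cap lying on the bench, about 135 mm long, 15 mm thick; origin centre of its underside
Things that resemble listed ones, but are neither listed nor needed, are in the scene too. Of the things that look like the gauge, take the one that is farthest to the robot's right at the start.

How it is judged (in metres and radians):
On the way, in this order (a step that is already met when the one before it is completed fails the run):
1. the gauge is tried in the block in the left pocket: at least 26 mm in if it is clear; if it is blocked, at least 16.5 mm in and pressed on the ridge with more than 2 N (((horizontal distance between block_a and place_left below 0.012 m and horizontal distance between gauge_tip and block_a_bore below 0.005 m and z of gauge_tip in the frame of block_a below 0.014 m) or (horizontal distance between block_b and place_left below 0.012 m and horizontal distance between gauge_tip and block_b_bore below 0.005 m and z of gauge_tip in the frame of block_b below 0.0235 m and contact force between gauge and block_b above 2 N) or (horizontal distance between block_c and place_left below 0.012 m and horizontal distance between gauge_tip and block_c_bore below 0.005 m and z of gauge_tip in the frame of block_c below 0.014 m))), for 0.1 s.
2. the gauge is tried in the block in the middle pocket: at least 26 mm in if it is clear; if it is blocked, at least 16.5 mm in and pressed on the ridge with more than 2 N (((horizontal distance between block_a and place_middle below 0.012 m and horizontal distance between gauge_tip and block_a_bore below 0.005 m and z of gauge_tip in the frame of block_a below 0.014 m) or (horizontal distance between block_b and place_middle below 0.012 m and horizontal distance between gauge_tip and block_b_bore below 0.005 m and z of gauge_tip in the frame of block_b below 0.0235 m and contact force between gauge and block_b above 2 N) or (horizontal distance between block_c and place_middle below 0.012 m and horizontal distance between gauge_tip and block_c_bore below 0.005 m and z of gauge_tip in the frame of block_c below 0.014 m))), for 0.1 s.
3. the gauge is tried in the block in the right pocket: at least 26 mm in if it is clear; if it is blocked, at least 16.5 mm in and pressed on the ridge with more than 2 N (((horizontal distance between block_a and place_right below 0.012 m and horizontal distance between gauge_tip and block_a_bore below 0.005 m and z of gauge_tip in the frame of block_a below 0.014 m) or (horizontal distance between block_b and place_right below 0.012 m and horizontal distance between gauge_tip and block_b_bore below 0.005 m and z of gauge_tip in the frame of block_b below 0.0235 m and contact force between gauge and block_b above 2 N) or (horizontal distance between block_c and place_right below 0.012 m and horizontal distance between gauge_tip and block_c_bore below 0.005 m and z of gauge_tip in the frame of block_c below 0.014 m))), for 0.1 s.
At the end, for the whole second after the job is handed in: Blocked block upright (0.2 rad) on the red tray's floor, centre within 45 mm of its middle along both sides; clear blocks within 12 mm of their starts; gauge upright (0.2 rad) hanging in its stand (tip below 12 mm, within 8 mm of the hole's axis); all at rest (under 20 mm/s) (x of block_b in the frame of reject_tray between -0.045 and 0.045 m and y of block_b in the frame of reject_tray between -0.045 and 0.045 m and z of block_b in the frame of reject_tray below 0.01 m and angle between each of block_b, gauge's own z axis and vertical below 0.2 rad and distance of each of block_a, block_c from where it was at the start of the episode below 0.012 m and horizontal distance between gauge_tip and stand_mouth below 0.008 m and z of gauge_tip in the frame of stand below 0.012 m and linear speed of each of gauge, block_a, block_b, block_c below 0.02 m/s); the robot touches nothing.
It fails at once if the gauge is pressed against block_a with more than 25 N (contact force between gauge and block_a above 25 N).
It fails at once if the gauge is pressed against block_b with more than 25 N (contact force between gauge and block_b above 25 N).
It fails at once if the gauge is pressed against block_c with more than 25 N (contact force between gauge and block_c above 25 N).
It fails at once if a block whose bore is clear leaves its pocket (moves more than 25 mm) (distance of any of block_a, block_c from where it was at the start of the episode above 0.025 m).
It fails at once if a bystander (cup, stone core or marker) is moved by more than 25 mm (distance of any of mixing_cup, core_puck, blue_marker from where it was at the start of the episode above 0.025 m).
It also fails if it takes over 72 s, if anything falls off the work surface, if the arm or the gripper's body presses on something with over 40 N, if the wrist force passes 120 N, or if a joint passes its speed limit or range.

## Robot

A 6-joint arm with a two-finger parallel gripper is mounted at the origin on a cart in front of the work surface, level with it; the furniture and walls round the work are solid. World frame = base frame: x ahead of the robot, y to its left, z up, the work surface at z = 0. Lengths are in m, angles in degrees, forces in N, time in s.
With the tool pointing down it reaches from about 0.3 to 0.75 m from the base axis. Payload 8.5 kg.
Tool frame: the origin (TCP) lies between the finger pads; the fingertips stand 19 mm ahead of it and the grasp point (between the pads) is the TCP; z points along the fingers, y is the line along which they close (so a half turn about z gives the same grasp; the last joint's range is limited). The gripper opens to 85 mm and grips with 20 to 120 N. Pads are 22 mm wide; open, the fingers measure 114 mm over their backs; the gripper's body (76 mm by 85 mm) begins 54 mm behind the grasp point. The pads swing forward as they close: fully open they stand 13 mm farther back than shut.
Start: joints at [-76.106, 21.807, 74.336, -0, 83.858, -12.336], TCP at [0.243, -0.493, 0.25] pointing down, gripper open.
Joint ranges: [-178.18, 178.18], [-50.72, 133.34], [12.68, 142.11], [-81.47, 261.47], [9.98, 163.14], [-165.26, 165.26]. Speed limits (degrees/s): [136.94, 136.94, 180, 180, 180, 180].

## Interface

Orientations are given as a 3x3 rotation matrix whose columns are the frame's x, y, z axes.
In Python, from rig import env, optics gives the robot as it stands.
- The arm moves only by the tool arm_command, never from a script. Its argument "commands" is one flat list of numbers, 7 for each row, row after row: the closure, from -1 (fully open) to 1 (shut), so that 0 is half open, then the shift along the tool's x, y, z as a fraction of full scale, then the turn, a rotation vector about the tool's x, y, z as a fraction of full scale. A call has 1 to 12 rows; each row is the pose to reach, as a shift and turn from the pose commanded when the call began, along the tool's axes at that moment; what a row does not reach only later rows make up. Full scale, the value 1, is 500 mm for a shift and 120 degrees for a turn. A row lasts 1/12 s, in which the tool goes at most 41.7 mm and 7.16 degrees, less where a joint would pass 70% of its speed; a pose out of reach is approached as far as the arm can. A call with a number of a shift or a turn outside -1 to 1 is refused whole. A call with a gripper value outside its range is refused whole. The fingers move at their own pace and stop on an object; "newtons" is the grip in N (left out, the last holds). Time passes only in rows, so rows that repeat a pose let the fingers close. It gives the time, the measured TCP pose, the force, the opening and the grip force at its end, in the units of the state.
- env.observe(): the state, without advancing time (a new reading comes with each control period).
- optics.get_image(name): name is "side" or "top"; returns a dict with "image" (400x640x3 uint8, red, green, blue), "intrinsics" (3x3 intrinsics, pixels), "origin" and "orientation" of the camera in the world. Camera axes: x right, y down, z forward; pixel columns grow to the right and rows downward; lengths in m; the calibration is good to about 2 mm. A picture is of the moment at which its call begins. There is no depth.
- env.close_job(): hands the job in; it is judged then, once.
The state is a dict: "time_s": time; "q": joint angles; "qvel": joint speeds; "joint_efforts": joint torques, N m; "position": TCP position; "tool_rot": TCP orientation; "ft_force": force on the tool from outside, world axes, zero at the start; "wrist_torque": the same for the moment, N m; "grip_width": finger opening in m; "gripper_force": force on a finger pad.
Only numpy, scipy, OpenCV 4.12 (cv2) and the standard library are available. Lean on these libraries where they do the work, as an engineer would, in place of code of your own. Each camera call takes 0.05 s, during which the arm holds its last target. There are 200 camera calls.

## Working session

There is one attempt and no reset: what is moved stays moved. The work goes in short steps, Python scripts to look and compute and a tool call to move; the robot and the scene stay as the last step left them, time stands still between calls to the robot, and variables do not carry over. Pictures are saved under pics/ and viewed, at most 10 in all, crops included, and the job is handed in when it is done.

Besides the shell and the picture viewer there is one more tool, called in YAML: its name, and indented under it one key for each argument. arm_command: Moves the arm, as the interface text tells. Shift numbers are shares of 500 mm and turn numbers shares of 120 degrees, none past 1 either way. Its arguments: {"type":"object","properties":{"commands":{"type":"array","items":{"type":"number"}},"newtons":{"type":"number"}},"required":["commands"]}

```bash
mkdir -p pics
cat > h.py <<'E'
import numpy as np, cv2
from rig import env, optics
def shot(n):
    d=optics.get_image(n); return d
def save(n,f):
    d=optics.get_image(n); cv2.imwrite(f,cv2.cvtColor(d["image"],cv2.COLOR_RGB2BGR)); np.savez(f+'.npz',**{k:np.array(v) for k,v in d.items()}); return d
def ray(d,u,v):
    K=np.array(d["intrinsics"]);R=np.array(d["orientation"])
    r=R@np.linalg.solve(K,[u,v,1.]); return np.array(d["origin"]),r
def onz(d,u,v,z):
    o,r=ray(d,u,v); return o+r*(z-o[2])/r[2]
def proj(d,p):
    K=np.array(d["intrinsics"]);R=np.array(d["orientation"])
    q=K@(R.T@(np.array(p)-np.array(d["origin"]))); return q[:2]/q[2]
E
python3 - <<'E'
from h import *
for n in("top","side"):
    d=save(n,f'pics/{n}0.png'); print(n,d["origin"],d["intrinsics"],d["orientation"])
print(env.observe())
E
```

```text
top [0.3842751  0.28830468 1.02887893] [[477.63405912   0.         314.51190074]
 [  0.         477.63405912 203.00689336]
 [  0.           0.           1.        ]] [[ 0.00232481 -0.99135881  0.13115758]
 [-0.9999414  -0.00369141 -0.01017734]
 [ 0.01057355 -0.13112624 -0.99130929]]
side [0.11767177 0.8858301  0.55179801] [[370.60034814   0.         318.61507147]
 [  0.         370.60034814 194.84109336]
 [  0.           0.           1.        ]] [[-0.83111316 -0.30405661  0.46561839]
 [-0.55608091  0.46192076 -0.69094372]
 [-0.0049928  -0.83317393 -0.5529885 ]]
{'time_s': 0.1, 'q': array([-7.61081979e+01,  2.18373478e+01,  7.43779121e+01, -1.19522222e-03,
        8.38583512e+01, -1.23362761e+01]), 'qvel': array([ 0.10510427, -0.08404315, -0.10644303, -0.08590098,  0.05957938,
        0.02106748]), 'joint_efforts': array([ 2.10111524e-03, -4.49225235e+01, -2.31654185e+01, -2.36232536e-04,
        3.74124458e-03,  8.71474839e-06]), 'position': array([ 0.24300241, -0.49314908,  0.24978617]), 'tool_rot': array([[ 8.97040949e-01,  4.41947314e-01, -3.28589925e-04],
       [ 4.41947363e-01, -8.97040125e-01,  1.24219739e-03],
       [ 2.54227452e-04, -1.25952138e-03, -9.99999174e-01]]), 'ft_force': array([-0.25882083,  0.0156807 , -0.05134759]), 'wrist_torque': array([-0.00193018,  0.00403103, -0.03526962]), 'gripper_force': 0.0, 'grip_width': 0.08539940700348053}
```

View pics/top0.png

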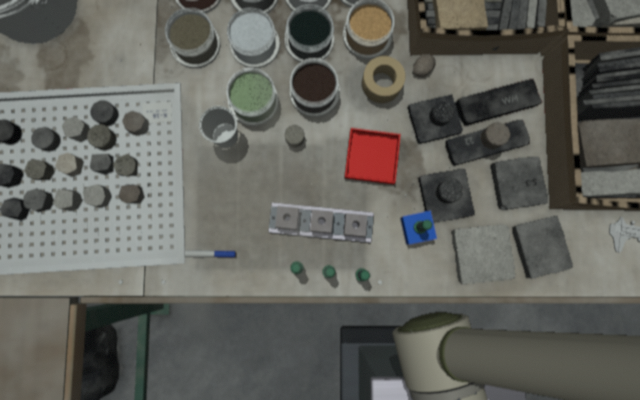

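View pics/side0.png

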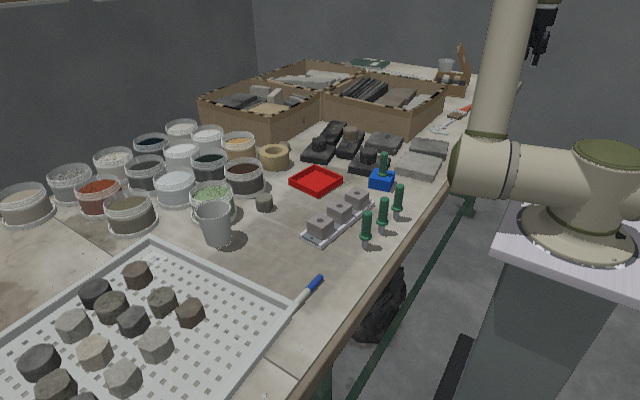

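Gauge-like things (top view): (297,268), (330,272), (363,275), all free-standing, and (425,227) in the blue stand. The last is farthest right (−y), and it is the one in the stand, so I choose it. I'll check it in a close crop.

Run:
```python
from h import *
a=cv2.imread('pics/top0.png'); b=cv2.imread('pics/side0.png')
c1=cv2.resize(a[195:290,260:450],None,fx=4,fy=4,interpolation=cv2.INTER_CUBIC)
c2=cv2.resize(b[145:250,290:440],None,fx=4,fy=4,interpolation=cv2.INTER_CUBIC)[:220+180]
c1=c1[:,:];out=np.zeros((600,800,3),np.uint8)
out[:300,:760]=c1[:300]; out[300:600,:600]=cv2.resize(b[145:245,290:440],(600,400),interpolation=cv2.INTER_CUBIC)[:300]
cv2.imwrite('pics/crop0.png',out)
d={k:np.load('pics/top0.png.npz')[k] for k in("origin","orientation","intrinsics")}
s={k:np.load('pics/side0.png.npz')[k] for k in("origin","orientation","intrinsics")}
hs=cv2.cvtColor(a,cv2.COLOR_BGR2HSV)
hs2=cv2.cvtColor(b,cv2.COLOR_BGR2HSV)
def blobs(m,mn=30):
    n,l,st,c=cv2.connectedComponentsWithStats(m)
    return [(st[i],c[i]) for i in range(1,n) if st[i][4]>=mn],l
for nm,lo,hi in(("blue",(105,150,60),(125,255,255)),("red",(0,180,80),(8,255,255)),("green",(65,100,25),(90,255,255))):
  for nn,h,dd in(("top",hs,d),("side",hs2,s)):
    m=cv2.inRange(h,lo,hi)
    if nm!="green": m=cv2.morphologyEx(m,cv2.MORPH_CLOSE,np.ones((7,7)))
    for st,c in blobs(m)[0]:
        cs=[x for x in cv2.findContours(m[st[1]:st[1]+st[3],st[0]:st[0]+st[2]],0,2)[0]]
        r=cv2.minAreaRect(max(cs,key=cv2.contourArea)); print(nm,nn,st,c.round(1),[np.round(q,1) for q in r], (cv2.boxPoints(r)+st[:2]).round(1).tolist() if nn=="top" else "")
```

```text
blue top [402 211  34  33 645] [417.5 227.7] [array([16.4, 16.2]), array([28.6, 29.7]), np.float64(77.0)] [[400.8, 216.6], [429.7, 209.9], [436.1, 237.8], [407.2, 244.5]]
blue top [216 252  19   5  79] [225.2 253.6] [array([9., 2.]), array([ 4., 18.]), np.float64(90.0)] [[216.0, 252.0], [234.0, 252.0], [234.0, 256.0], [216.0, 256.0]]
blue side [368 168  27  24 438] [381.1 180.1] [array([13. , 11.3]), array([24.5, 21.1]), np.float64(10.6)] 
blue side [307 275  16  16 109] [315.3 281.9] [array([8.5, 7. ]), array([ 6.4, 17.7]), np.float64(45.0)] 
red top [ 346  130   53   54 2387] [372.3 156.2] [array([26.4, 26.2]), array([49.3, 49. ]), np.float64(7.4)] [[344.7, 177.3], [351.1, 128.7], [400.0, 135.0], [393.7, 183.7]]
red side [ 289  164   54   34 1070] [315.4 180.6] [array([26.1, 16.3]), array([49.5, 29.7]), np.float64(24.4)] 
green top [422 221   9   9  65] [426.  224.6] [array([4., 4.]), array([8., 8.]), np.float64(90.0)] [[422.0, 221.0], [430.0, 221.0], [430.0, 229.0], [422.0, 229.0]]
green top [360 271   9   9  55] [364. 275.] [array([3.8, 4.2]), array([7.1, 7.8]), np.float64(45.0)]
[... 194 characters left out ...]
 6  36] [382.  173.3] [array([4. , 2.5]), array([5., 8.]), np.float64(90.0)] 
green side [396 184   8   9  52] [399.5 188.2] [array([3.5, 4. ]), array([7., 8.]), np.float64(0.0)] 
green side [381 197   8   9  59] [384.4 201.2] [array([3.5, 4. ]), array([8., 7.]), np.float64(90.0)] 
green side [392 205  11   7  55] [396.7 207.9] [array([4.8, 3.1]), array([10.2,  5.7]), np.float64(11.3)] 
green side [363 211   9   9  67] [367.  215.1] [array([4., 4.]), array([8., 8.]), np.float64(90.0)] 
green side [377 218  11   8  60] [381.8 221.7] [array([4.9, 3.7]), array([10.5,  6.5]), np.float64(8.1)] 
green side [360 233  12   7  61] [365.4 236.2] [array([5.5, 3. ]), array([ 6., 11.]), np.float64(90.0)]
```

View pics/crop0.png

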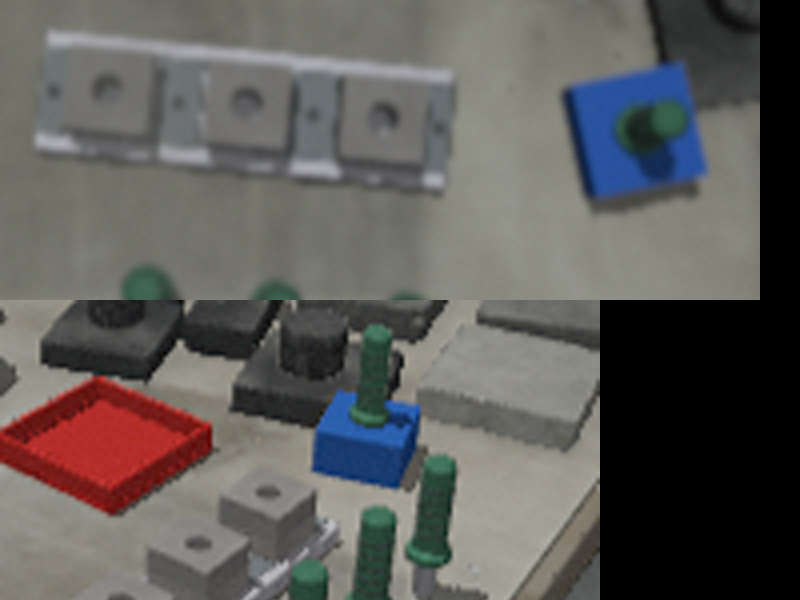

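The crop shows the chosen gauge in the blue stand, with its top at px (426,224.6). The three bores are at about (287,216.7), (321.7,220.2) and (355.5,224.5).

Run:
```python
from h import *
a=cv2.imread('pics/top0.png')
d={k:np.load('pics/top0.png.npz')[k] for k in("origin","orientation","intrinsics")}
s={k:np.load('pics/side0.png.npz')[k] for k in("origin","orientation","intrinsics")}
print("gauge top",onz(d,426.0,224.6,.102),"stand ctr",onz(d,418.4,227.1,.034))
g=cv2.cvtColor(a,cv2.COLOR_BGR2GRAY)
for u,v in((287,216.7),(321.7,220.2),(355.5,224.5)):
    U,V=int(round(u)),int(round(v)); p=g[V-6:V+7,U-6:U+7].astype(float)
    w=np.clip(np.percentile(p,70)-8-p,0,25)
    yy,xx=np.mgrid[V-6:V+7,U-6:U+7]; cu,cv_=(w*xx).sum()/w.sum(),(w*yy).sum()/w.sum()
    print("bore",cu.round(1),cv_.round(1),onz(d,cu,cv_,.046).round(4), proj(s,onz(d,cu,cv_,.046)).round(1))
print("tray",onz(d,372.3,156.2,.022))
print("puck",onz(d,295,133,.034),"others",[onz(d,*p,.1).round(3) for p in((297,268),(330,272),(363,275))])
gt=onz(d,426.0,224.6,.102);print("side check top", proj(s,gt))
# nest ends & stand corners
print("nest",[onz(d,260+x/4,195+y/4,.014).round(3) for x,y in((48,32),(454,72),(440,188),(37,150))])
print("stand",[onz(d,*p,.034).round(3) for p in([400.8, 216.6], [429.7, 209.9], [436.1, 237.8], [407.2, 244.5])])
```

```text
gauge top [0.46522803 0.06119188 0.102     ] stand ctr [0.46587053 0.06061872 0.034     ]
bore 285.9 215.9 [0.4871 0.3374 0.046 ] [318.8 219.7]
bore 321.5 219.3 [0.4804 0.2637 0.046 ] [338.5 204.9]
bore 356.0 223.2 [0.4726 0.1923 0.046 ] [356.  192.1]
tray [0.61981195 0.1535327  0.022     ]
puck [0.66699458 0.32023467 0.034     ] others [array([0.381, 0.312, 0.1  ]), array([0.373, 0.249, 0.1  ]), array([0.368, 0.185, 0.1  ])]
side check top [383.61877054 152.56410414]
nest [array([0.518, 0.369, 0.014]), array([0.497, 0.152, 0.014]), array([0.435, 0.16 , 0.014]), array([0.455, 0.374, 0.014])]
stand [array([0.488, 0.097, 0.034]), array([0.502, 0.036, 0.034]), array([0.444, 0.024, 0.034]), array([0.43 , 0.085, 0.034])]
```

arm_command:
  commands: [-1,0.888,-0.798,0.1,0,0,-0.484,-1,0.888,-0.798,0.1,0,0,-0.484,-1,0.888,-0.798,0.1,0,0,-0.484,-1,0.888,-0.798,0.1,0,0,-0.484,-1,0.888,-0.798,0.1,0,0,-0.484,-1,0.888,-0.798,0.1,0,0,-0.484,-1,0.888,-0.798,0.1,0,0,-0.484,-1,0.888,-0.798,0.1,0,0,-0.484,-1,0.888,-0.798,0.1,0,0,-0.484,-1,0.888,-0.798,0.1,0,0,-0.484,-1,0.888,-0.798,0.1,0,0,-0.484,-1,0.888,-0.798,0.1,0,0,-0.484]

```text
time_s: 1.1
position: [0.4285, -0.0287, 0.2084]
tool_rot: [[0.099, 0.995, -0.0], [0.995, -0.099, -0.0], [-0.0, -0.0, -1.0]]
ft_force: [0.9, -1.3, 0.2]
grip_width: 0.0854
gripper_force: 0.0
```

```bash
cat >> h.py <<'E'
def go(p,a=84.3):
    o=env.observe(); R=np.array(o["tool_rot"]); 
    ar=np.radians(a); T=np.array([[np.cos(ar),np.sin(ar),0],[np.sin(ar),-np.cos(ar),0],[0,0,-1]])
    from scipy.spatial.transform import Rotation as Q
    print("t",round(o["time_s"],2),"pos",np.round(o["position"],4),"F",np.round(o["ft_force"],2),"w",round(o["grip_width"],4),"gf",round(o["gripper_force"],1))
    print("shift",(R.T@(np.array(p)-o["position"])/.5).round(4),"turn",(np.degrees(Q.from_matrix(R.T@T).as_rotvec())/120).round(4))
E
python3 -c "
from h import *
go([.4655,.061,.18])"
```

```text
t 1.1 pos [ 0.4285 -0.0287  0.2084] F [ 0.93 -1.34  0.19] w 0.0854 gf 0.0
shift [0.1858 0.0559 0.0568] turn [-0.  0.  0.]
```

arm_command:
  commands: [-1,0.186,0.056,0.057,0,0,0,-1,0.186,0.056,0.057,0,0,0,-1,0.186,0.056,0.057,0,0,0,-1,0.186,0.056,0.057,0,0,0,-1,0.186,0.056,0.057,0,0,0]

```text
time_s: 1.52
position: [0.4652, 0.0596, 0.1796]
tool_rot: [[0.097, 0.995, -0.001], [0.995, -0.097, -0.0], [-0.0, -0.001, -1.0]]
ft_force: [-0.6, -0.5, -0.4]
grip_width: 0.0852
gripper_force: 0.0
```

```bash
python3 -c "
from h import *
go([.4655,.061,.076])
d=save('side','pics/s1.png')
print(proj(d,env.observe()['position']),proj(d,[.4655,.061,.102]))
d=save('top','pics/t1.png')
a=cv2.imread('pics/s1.png')[70:220,300:480];b=cv2.imread('pics/t1.png')[150:300,340:520]
cv2.imwrite('pics/c1.png',cv2.resize(np.hstack([a,b]),None,fx=2.2,fy=2.2,interpolation=2))"
```

```text
t 1.52 pos [0.4652 0.0596 0.1796] F [-0.64 -0.47 -0.36] w 0.0852 gf 0.0
shift [0.0029 0.0006 0.2072] turn [-0.0007  0.0001  0.0011]
[386.88365446 124.6111633 ] [383.55648582 152.51053016]
```

View pics/c1.png

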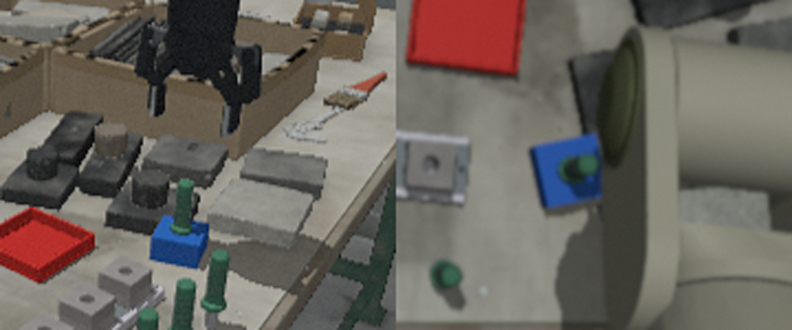

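The crop shows the gripper centred above the gauge: fingertips at side px (370,121) and (404,129), gauge top at (383,152). I'll descend and grip.

arm_command:
  commands: [-1,0.002,0.001,0.07,0,0,0,-1,0.002,0.001,0.14,0,0,0,-1,0.002,0.001,0.207,0,0,0,-1,0.002,0.001,0.207,0,0,0,1,0.002,0.001,0.207,0,0,0,1,0.002,0.001,0.207,0,0,0,1,0.002,0.001,0.207,0,0,0,1,0.002,0.001,0.207,0,0,0,1,0.002,0.001,0.207,0,0,0,1,0.002,0.001,0.207,0,0,0,1,0.002,0.001,0.207,0,0,0,1,0.002,0.001,0.207,0,0,0]
  newtons: 40

```text
time_s: 2.62
position: [0.4663, 0.0599, 0.0774]
tool_rot: [[0.099, 0.995, 0.001], [0.995, -0.099, -0.0], [-0.0, 0.001, -1.0]]
ft_force: [-2.0, 0.0, 8.0]
grip_width: 0.019
gripper_force: 39.6
```

```bash
python3 -c "
from h import *
go([.4655,.061,.140])"
```

```text
t 2.62 pos [0.4663 0.0599 0.0774] F [-2.02  0.01  8.02] w 0.019 gf 39.6
shift [ 0.0021 -0.0016 -0.1252] turn [0.0006 0.0001 0.0002]
```

arm_command:
  commands: [1,0,0,-0.05,0,0,0,1,0,0,-0.11,0,0,0,1,0,0,-0.17,0,0,0,1,0,0,-0.17,0,0,0,1,0,0,-0.17,0,0,0]

```text
time_s: 3.03
position: [0.4664, 0.0599, 0.1627]
tool_rot: [[0.099, 0.995, 0.003], [0.995, -0.099, -0.0], [-0.0, 0.003, -1.0]]
ft_force: [-0.1, -0.3, -1.9]
grip_width: 0.0189
gripper_force: 39.6
```

```bash
python3 -c "
from h import *
go([.4871,.3374,.155])"
```

```text
t 3.03 pos [0.4664 0.0599 0.1627] F [-0.1  -0.25 -1.9 ] w 0.0189 gf 39.6
shift [ 0.5563 -0.0137  0.0152] turn [0.0015 0.     0.0002]
```

arm_command:
  commands: [1,0.07,-0.0017,0,0,0,0,1,0.14,-0.0035,0,0,0,0,1,0.21,-0.005,0,0,0,0,1,0.28,-0.007,0,0,0,0,1,0.35,-0.0086,0,0,0,0,1,0.42,-0.0105,0,0,0,0,1,0.49,-0.012,0.01,0,0,0,1,0.535,-0.013,0.015,0,0,0,1,0.556,-0.0137,0.015,0.0015,0,0,1,0.556,-0.0137,0.015,0.0015,0,0,1,0.556,-0.0137,0.015,0.0015,0,0,1,0.556,-0.0137,0.015,0.0015,0,0]

```text
time_s: 4.03
position: [0.4867, 0.336, 0.1537]
tool_rot: [[0.1, 0.995, -0.004], [0.995, -0.1, -0.0], [-0.001, -0.004, -1.0]]
ft_force: [-1.3, -0.6, -1.1]
grip_width: 0.0191
gripper_force: 39.5
```

```bash
python3 -c "
from h import *
go([.4871,.3374,.130])
d=save('side','pics/s2.png'); p=env.observe()['position']
print('tip',proj(d,p-[0,0,.0734]),'under',proj(d,[p[0],p[1],.046]))
d=save('top','pics/t2.png')
a=cv2.imread('pics/s2.png')[130:260,270:390];b=cv2.imread('pics/t2.png')[150:280,250:370]
cv2.imwrite('pics/c2.png',cv2.resize(np.hstack([a,b]),None,fx=3.3,fy=3.3,interpolation=2))"
```

```text
t 4.03 pos [0.4867 0.336  0.1537] F [-1.25 -0.59 -1.1 ] w 0.0191 gf 39.5
shift [0.0029 0.0007 0.0473] turn [-0.0019  0.0004 -0.0004]
tip [319.22720325 206.88232135] under [319.28994643 219.42057352]
```

View pics/c2.png

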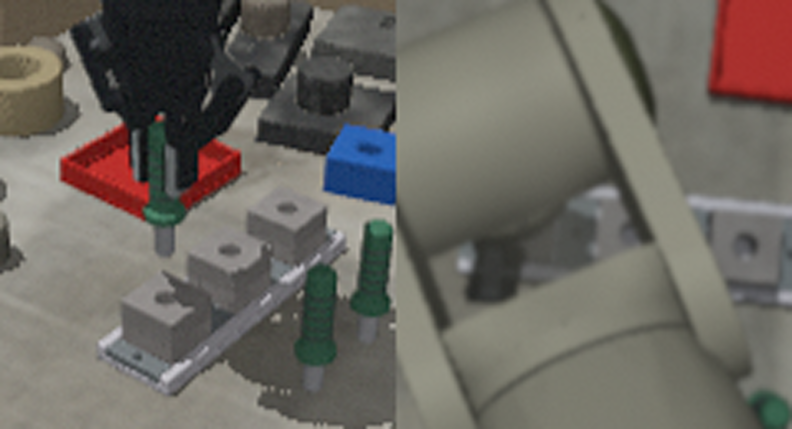

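The crop shows the tip at side px (319.4,207), as predicted, with the left bore around (321,220). I'll refine the bores across the two first views.

Run:
```python
from h import *
L=lambda f:{k:np.load(f+'.npz')[k] for k in("origin","orientation","intrinsics")}
b=cv2.cvtColor(cv2.imread('pics/side0.png'),cv2.COLOR_BGR2GRAY); s=L('pics/side0.png')
for u,v in((320,220),(339,205.4),(356.6,192.5)):
    U,V=int(round(u)),int(round(v)); p=b[V-4:V+5,U-6:U+7].astype(float)
    w=np.clip(np.percentile(p,60)-10-p,0,30); yy,xx=np.mgrid[V-4:V+5,U-6:U+7]
    cu,cw=(w*xx).sum()/w.sum(),(w*yy).sum()/w.sum(); print(round(cu,1),round(cw,1),onz(s,cu,cw,.046).round(4))
print(b[212:228,308:334])
```

```text
319.8 219.9 [0.4848 0.3368 0.046 ]
339.2 205.4 [0.4779 0.2646 0.046 ]
356.5 192.7 [0.4703 0.1941 0.046 ]
[[131 129 131 129 130 131 128 132 131 134 137 138 134 135 133 134 136 135
  118  89  85  86  89  86  90  88]
 [127 128 129 130 130 129 128 127 130 134 134 135 136 139 138 139 140 139
  121  97  92  87  87  87  87  87]
 [125 127 127 129 130 130 129 131 131 134 131 133 135 135 137 137 137 148
  141 100  96  97  93  91  88  86]
 [124 125 128 131 128 131 134 134 134 134 135 133 134 132 132 133 134 140
  133 104  96  97  98  93  92  89]
 [125 126 124 123 130 135 137 138 134 135 135 136 136 131 131 131 132 131
  130 127 118 107  95  97  97  95]
 [123 123 127 136 137 138 135 139 136 138 135 136 135 134 131 131 130 130
  132 131 132 129 120 107  97  93]
 [121 128 132 137 138 138 136 137 141 124 115 112 104 112 128 139 135 133
  132 132 133 136 134 130 122 103]
 [127 134 139 136 138 138 138 140 135  97  87  85  78  85  93 116 136 136
  134 137 137 137 139 138 140 107]
 [140 141 137 134 135 138 138 139 125  78  77  78  80  86  78  98 134 136
  136 136 137 142 142 145 116  87]
 [133 140 140 138 137 135 135 139 135  99  76  80  79  82  93 106 134 137
  134 139 140 143 127 108  81  70]
 [102 117 132 140 139 136 137 138 137 132 123 115 110 123 126 131 133 134
  137 138 142 126  94  76  70  69]
 [ 87  93 105 117 130 138 140 138 138 137 136 136 132 136 136 135 136 135
  138 144 125  92  72  74  74  70]
 [ 89  89  86  93  99 114 129 140 136 137 136 136 137 133 137 135 139 138
  130 116  89  74  77  76  74  69]
 [ 89  86  89  86  84  89 102 113 129 135 135 135 133 132 134 134 138 122
   97  79  75  72  75  73  76  73]
 [ 89  87  88  88  85  88  85  88 100 114 130 138 136 136 136 139 123  90
   74  72  75  75  73  75  72  77]
 [ 86  91  90  85  88  88  86  87  83  88 103 114 128 138 142 116  89  72
   71  76  72  70  75  75  77  79]]
```

arm_command:
  commands: [1,0.002,-0.0016,0.03,0,0,0,1,0.002,-0.0016,0.05,0,0,0,1,0.002,-0.0016,0.06,0,0,0,1,0.002,-0.0016,0.06,0,0,0,1,0.002,-0.0016,0.06,0,0,0]

```text
time_s: 4.55
position: [0.4861, 0.338, 0.1241]
tool_rot: [[0.1, 0.995, -0.003], [0.995, -0.1, 0.0], [-0.0, -0.003, -1.0]]
ft_force: [0.5, -0.0, -1.4]
grip_width: 0.019
gripper_force: 39.5
```

```bash
python3 -c "
from h import *
go([.486,.337,.113])
d=save('side','pics/s3.png')"
```

```text
t 4.55 pos [0.4861 0.338  0.1241] F [ 0.55 -0.02 -1.37] w 0.019 gf 39.5
shift [-0.002   0.0001  0.0223] turn [-0.0016  0.0001 -0.0001]
```

arm_command:
  commands: [1,-0.002,0,0.003,-0.0016,0,0,1,-0.002,0,0.006,-0.0016,0,0,1,-0.002,0,0.009,-0.0016,0,0,1,-0.002,0,0.012,-0.0016,0,0,1,-0.002,0,0.015,-0.0016,0,0,1,-0.002,0,0.015,-0.0016,0,0,1,-0.002,0,0.015,-0.0016,0,0]

```text
time_s: 5.18
position: [0.4857, 0.3374, 0.1166]
tool_rot: [[0.099, 0.995, -0.0], [0.995, -0.099, 0.0], [0.0, -0.0, -1.0]]
ft_force: [-0.3, 0.8, -0.2]
grip_width: 0.0192
gripper_force: 39.7
```

arm_command:
  commands: [1,0,0,0.004,0,0,0,1,0,0,0.008,0,0,0,1,0,0,0.012,0,0,0,1,0,0,0.016,0,0,0,1,0,0,0.016,0,0,0]

```text
time_s: 5.6
position: [0.4856, 0.3373, 0.108]
tool_rot: [[0.099, 0.995, -0.001], [0.995, -0.099, -0.0], [-0.0, -0.001, -1.0]]
ft_force: [-1.1, 0.6, -1.5]
grip_width: 0.0196
gripper_force: 39.6
```

In the bore, 11 mm deep. Continuing down.

arm_command:
  commands: [1,0,0,0.003,0,0,0,1,0,0,0.006,0,0,0,1,0,0,0.009,0,0,0,1,0,0,0.012,0,0,0,1,0,0,0.012,0,0,0]

```text
time_s: 6.02
position: [0.4857, 0.3373, 0.1022]
tool_rot: [[0.099, 0.995, -0.0], [0.995, -0.099, -0.0], [-0.0, -0.0, -1.0]]
ft_force: [-1.2, -0.0, -1.3]
grip_width: 0.0188
gripper_force: 39.5
```

arm_command:
  commands: [1,0,0,0.002,0,0,0,1,0,0,0.004,0,0,0,1,0,0,0.004,0,0,0]

```text
time_s: 6.27
position: [0.4858, 0.3373, 0.1004]
tool_rot: [[0.099, 0.995, -0.0], [0.995, -0.099, -0.0], [-0.0, -0.0, -1.0]]
ft_force: [-0.3, 0.5, -0.0]
grip_width: 0.0191
gripper_force: 39.7
```

arm_command:
  commands: [1,0,0,0.002,0,0,0,1,0,0,0.004,0,0,0,1,0,0,0.004,0,0,0]

```text
time_s: 6.52
position: [0.4859, 0.3375, 0.0996]
tool_rot: [[0.099, 0.995, 0.001], [0.995, -0.099, 0.0], [0.001, 0.001, -1.0]]
ft_force: [-4.2, -0.0, 8.2]
grip_width: 0.0189
gripper_force: 40.8
```

arm_command:
  commands: [1,0,0,0.0014,0,0,0,1,0,0,0.0014,0,0,0,1,0,0,0.0014,0,0,0,1,0,0,0.0014,0,0,0]

```text
time_s: 6.85
position: [0.4859, 0.3375, 0.0995]
tool_rot: [[0.099, 0.995, 0.002], [0.995, -0.099, 0.001], [0.001, 0.001, -1.0]]
ft_force: [-5.4, -0.9, 12.1]
grip_width: 0.0189
gripper_force: 41.4
```

Clear hard stop at about 20 mm, so the left block looks blocked. Drawing out and moving to the middle block.

arm_command:
  commands: [1,0,0,-0.01,0,0,0,1,0,0,-0.03,0,0,0,1,0,0,-0.06,0,0,0,1,0,0,-0.09,0,0,0,1,0,0,-0.09,0,0,0,1,-0.06,0,-0.09,0,0,0,1,-0.12,0,-0.09,0,0,0,1,-0.148,0,-0.09,0,0,0,1,-0.148,0,-0.09,0,0,0,1,-0.148,0,-0.09,0,0,0]

```text
time_s: 7.68
position: [0.4788, 0.2635, 0.1429]
tool_rot: [[0.101, 0.995, 0.001], [0.995, -0.101, 0.0], [0.0, 0.0, -1.0]]
ft_force: [0.2, 0.1, -1.6]
grip_width: 0.0189
gripper_force: 39.5
```

```bash
python3 -c "
from h import *
go([.4790,.2643,.123])
d=save('side','pics/s4.png'); p=env.observe()['position']
print('tip',proj(d,p-[0,0,.0734]),'under',proj(d,[p[0],p[1],.046]))
a=cv2.imread('pics/s4.png')[140:260,270:430]
cv2.imwrite('pics/c4.png',cv2.resize(a,None,fx=4,fy=4,interpolation=2))"
```

```text
t 7.68 pos [0.4788 0.2635 0.1429] F [ 0.22  0.08 -1.6 ] w 0.0189 gf 39.5
shift [0.0016 0.0001 0.0398] turn [ 0.0002 -0.0002 -0.0006]
tip [339.18103479 196.93253656] under [338.92637053 205.15937401]
```

View pics/c4.png

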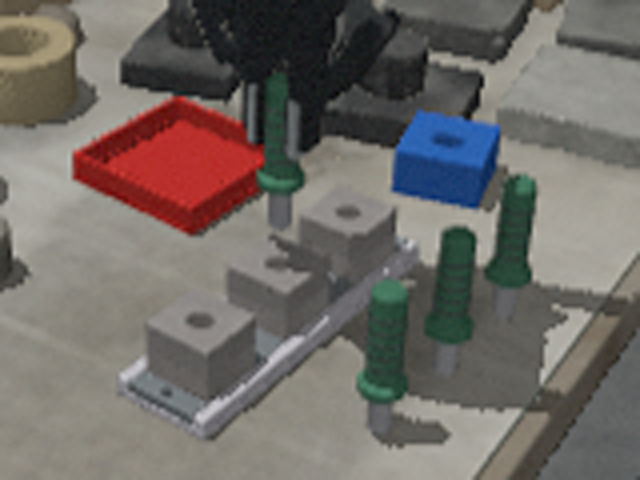

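The gauge hangs straight with its tip at side px (339.6,196), above the middle bore at (339.2,205.4).

arm_command:
  commands: [1,0.001,0,0.02,0,0,0,1,0.001,0,0.036,0,0,0,1,0.001,0,0.042,0,0,0,1,0.001,0,0.045,0,0,0,1,0.001,0,0.048,0,0,0,1,0.001,0,0.051,0,0,0,1,0.001,0,0.054,0,0,0,1,0.001,0,0.054,0,0,0]

```text
time_s: 8.4
position: [0.4786, 0.2645, 0.1165]
tool_rot: [[0.099, 0.995, 0.001], [0.995, -0.099, 0.001], [0.001, 0.001, -1.0]]
ft_force: [-2.4, 0.8, 4.0]
grip_width: 0.0189
gripper_force: 40.2
```

arm_command:
  commands: [1,0,0,0.004,0,0,0,1,0,0,0.008,0,0,0,1,0,0,0.012,0,0,0,1,0,0,0.016,0,0,0,1,0,0,0.016,0,0,0]

```text
time_s: 8.82
position: [0.4783, 0.2641, 0.1073]
tool_rot: [[0.099, 0.995, -0.001], [0.995, -0.099, -0.0], [-0.0, -0.001, -1.0]]
ft_force: [-1.6, -0.6, -2.1]
grip_width: 0.0194
gripper_force: 39.5
```

arm_command:
  commands: [1,0,0,0.003,0,0,0,1,0,0,0.006,0,0,0,1,0,0,0.009,0,0,0,1,0,0,0.012,0,0,0,1,0,0,0.012,0,0,0]

```text
time_s: 9.23
position: [0.4785, 0.2641, 0.1015]
tool_rot: [[0.099, 0.995, -0.0], [0.995, -0.099, -0.0], [-0.0, -0.0, -1.0]]
ft_force: [-0.9, 0.8, -1.5]
grip_width: 0.0189
gripper_force: 39.5
```

arm_command:
  commands: [1,0,0,0.002,0,0,0,1,0,0,0.004,0,0,0,1,0,0,0.004,0,0,0]

```text
time_s: 9.48
position: [0.4786, 0.2641, 0.0997]
tool_rot: [[0.099, 0.995, 0.0], [0.995, -0.099, -0.0], [-0.0, 0.0, -1.0]]
ft_force: [0.0, -0.5, -2.2]
grip_width: 0.0187
gripper_force: 39.6
```

arm_command:
  commands: [1,0,0,0.002,0,0,0,1,0,0,0.004,0,0,0,1,0,0,0.004,0,0,0]

```text
time_s: 9.73
position: [0.4786, 0.2641, 0.0977]
tool_rot: [[0.099, 0.995, 0.0], [0.995, -0.099, -0.0], [-0.0, 0.0, -1.0]]
ft_force: [-0.2, 0.7, -1.6]
grip_width: 0.0189
gripper_force: 39.6
```

Past the left block's stop depth with no force. Continuing in 2 mm steps.

arm_command:
  commands: [1,0,0,0.002,0,0,0,1,0,0,0.004,0,0,0,1,0,0,0.004,0,0,0]

```text
time_s: 9.98
position: [0.4785, 0.2641, 0.0957]
tool_rot: [[0.099, 0.995, 0.0], [0.995, -0.099, -0.0], [-0.0, 0.0, -1.0]]
ft_force: [-0.0, 0.7, -1.3]
grip_width: 0.0191
gripper_force: 39.6
```

arm_command:
  commands: [1,0,0,0.002,0,0,0,1,0,0,0.004,0,0,0,1,0,0,0.004,0,0,0]

```text
time_s: 10.23
position: [0.4785, 0.2641, 0.0937]
tool_rot: [[0.099, 0.995, 0.0], [0.995, -0.099, -0.0], [-0.0, 0.0, -1.0]]
ft_force: [0.6, -0.0, -2.6]
grip_width: 0.019
gripper_force: 39.6
```

arm_command:
  commands: [1,0,0,0.002,0,0,0,1,0,0,0.003,0,0,0,1,0,0,0.003,0,0,0]

```text
time_s: 10.48
position: [0.4785, 0.2642, 0.0923]
tool_rot: [[0.099, 0.995, 0.0], [0.995, -0.099, -0.0], [-0.0, 0.0, -1.0]]
ft_force: [-0.3, 0.2, -0.7]
grip_width: 0.0189
gripper_force: 39.6
```

arm_command:
  commands: [1,0,0,0.0015,0,0,0,1,0,0,0.003,0,0,0,1,0,0,0.003,0,0,0]

```text
time_s: 10.73
position: [0.4785, 0.2642, 0.0908]
tool_rot: [[0.099, 0.995, 0.0], [0.995, -0.099, -0.0], [-0.0, 0.0, -1.0]]
ft_force: [-0.6, 0.7, -1.1]
grip_width: 0.0187
gripper_force: 39.6
```

arm_command:
  commands: [1,0,0,0.001,0,0,0,1,0,0,0.002,0,0,0,1,0,0,0.002,0,0,0]

```text
time_s: 10.98
position: [0.4785, 0.2642, 0.0898]
tool_rot: [[0.099, 0.995, 0.0], [0.995, -0.099, -0.0], [-0.0, 0.0, -1.0]]
ft_force: [-1.3, 0.4, -0.9]
grip_width: 0.0189
gripper_force: 39.6
```

arm_command:
  commands: [1,0,0,0.001,0,0,0,1,0,0,0.002,0,0,0,1,0,0,0.002,0,0,0]

```text
time_s: 11.23
position: [0.4786, 0.2642, 0.0895]
tool_rot: [[0.099, 0.995, 0.001], [0.995, -0.099, 0.0], [0.0, 0.001, -1.0]]
ft_force: [-2.0, 0.9, 6.1]
grip_width: 0.0189
gripper_force: 40.2
```

arm_command:
  commands: [1,0,0,0.001,0,0,0,1,0,0,0.002,0,0,0,1,0,0,0.002,0,0,0]

```text
time_s: 11.48
position: [0.4787, 0.2643, 0.0894]
tool_rot: [[0.099, 0.995, 0.002], [0.995, -0.099, 0.0], [0.001, 0.002, -1.0]]
ft_force: [-5.9, -0.9, 13.3]
grip_width: 0.0189
gripper_force: 41.2
```

Fully in at 0.0895, so the middle block is clear. Now the right block.

arm_command:
  commands: [1,0,0,-0.01,0,0,0,1,0,0,-0.04,0,0,0,1,0,0,-0.08,0,0,0,1,0,0,-0.11,0,0,0,1,0,0,-0.11,0,0,0,1,-0.06,0,-0.11,0,0,0,1,-0.12,-0.001,-0.11,0,0,0,1,-0.142,-0.001,-0.11,0,0,0,1,-0.142,-0.001,-0.09,0,0,0,1,-0.142,-0.001,-0.08,0,0,0,1,-0.142,-0.001,-0.08,0,0,0]

```text
time_s: 12.4
position: [0.4705, 0.1935, 0.1264]
tool_rot: [[0.099, 0.995, -0.003], [0.995, -0.099, -0.0], [-0.001, -0.002, -1.0]]
ft_force: [-0.2, 0.5, -0.9]
grip_width: 0.0185
gripper_force: 39.5
```

```bash
python3 -c "
from h import *
go([.4711,.1933,.1165])"
```

```text
t 12.4 pos [0.4705 0.1935 0.1264] F [-0.17  0.51 -0.89] w 0.0185 gf 39.5
shift [-0.0004  0.0014  0.0198] turn [-0.0012  0.0003 -0.0001]
```

arm_command:
  commands: [1,0,0.001,0.006,0,0,0,1,0,0.001,0.01,0,0,0,1,0,0.001,0.013,0,0,0,1,0,0.001,0.016,0,0,0,1,0,0.001,0.019,0,0,0,1,0,0.001,0.022,0,0,0,1,0,0.001,0.022,0,0,0]

```text
time_s: 12.98
position: [0.4714, 0.1937, 0.117]
tool_rot: [[0.099, 0.995, 0.0], [0.995, -0.099, 0.0], [0.0, 0.0, -1.0]]
ft_force: [-1.5, 0.4, 0.9]
grip_width: 0.0191
gripper_force: 39.9
```

arm_command:
  commands: [1,0,0,0.004,0,0,0,1,0,0,0.008,0,0,0,1,0,0,0.012,0,0,0,1,0,0,0.016,0,0,0,1,0,0,0.016,0,0,0]

```text
time_s: 13.4
position: [0.4712, 0.1934, 0.1083]
tool_rot: [[0.099, 0.995, -0.001], [0.995, -0.099, -0.0], [-0.0, -0.001, -1.0]]
ft_force: [-0.5, 0.0, -2.3]
grip_width: 0.019
gripper_force: 39.6
```

arm_command:
  commands: [1,0,0,0.003,0,0,0,1,0,0,0.006,0,0,0,1,0,0,0.008,0,0,0,1,0,0,0.008,0,0,0]

```text
time_s: 13.73
position: [0.4714, 0.1935, 0.1046]
tool_rot: [[0.099, 0.995, -0.0], [0.995, -0.099, -0.0], [-0.0, -0.0, -1.0]]
ft_force: [-0.7, -0.5, -2.0]
grip_width: 0.0192
gripper_force: 39.6
```

arm_command:
  commands: [1,0,0,0.002,0,0,0,1,0,0,0.004,0,0,0,1,0,0,0.006,0,0,0,1,0,0,0.006,0,0,0]

```text
time_s: 14.07
position: [0.4715, 0.1935, 0.1017]
tool_rot: [[0.099, 0.995, 0.0], [0.995, -0.099, -0.0], [-0.0, 0.0, -1.0]]
ft_force: [-0.2, 0.7, -1.7]
grip_width: 0.019
gripper_force: 39.6
```

arm_command:
  commands: [1,0,0,0.002,0,0,0,1,0,0,0.004,0,0,0,1,0,0,0.004,0,0,0]

```text
time_s: 14.32
position: [0.4715, 0.1935, 0.0997]
tool_rot: [[0.099, 0.995, 0.0], [0.995, -0.099, -0.0], [-0.0, 0.0, -1.0]]
ft_force: [-0.7, -0.2, -0.5]
grip_width: 0.019
gripper_force: 39.6
```

arm_command:
  commands: [1,0,0,0.002,0,0,0,1,0,0,0.004,0,0,0,1,0,0,0.004,0,0,0]

```text
time_s: 14.57
position: [0.4715, 0.1934, 0.0977]
tool_rot: [[0.099, 0.995, 0.0], [0.995, -0.099, -0.0], [-0.0, 0.0, -1.0]]
ft_force: [-0.2, -0.4, -0.7]
grip_width: 0.0189
gripper_force: 39.6
```

arm_command:
  commands: [1,0,0,0.002,0,0,0,1,0,0,0.004,0,0,0,1,0,0,0.004,0,0,0]

```text
time_s: 14.82
position: [0.4715, 0.1935, 0.0957]
tool_rot: [[0.099, 0.995, 0.0], [0.995, -0.099, -0.0], [-0.0, 0.0, -1.0]]
ft_force: [-0.4, 0.6, -1.9]
grip_width: 0.0192
gripper_force: 39.6
```

arm_command:
  commands: [1,0,0,0.002,0,0,0,1,0,0,0.004,0,0,0,1,0,0,0.004,0,0,0]

```text
time_s: 15.07
position: [0.4715, 0.1935, 0.0937]
tool_rot: [[0.099, 0.995, 0.0], [0.995, -0.099, -0.0], [-0.0, 0.0, -1.0]]
ft_force: [0.1, 0.8, -1.1]
grip_width: 0.0185
gripper_force: 39.6
```

arm_command:
  commands: [1,0,0,0.002,0,0,0,1,0,0,0.004,0,0,0,1,0,0,0.004,0,0,0]

```text
time_s: 15.32
position: [0.4715, 0.1935, 0.0917]
tool_rot: [[0.099, 0.995, 0.0], [0.995, -0.099, -0.0], [-0.0, 0.0, -1.0]]
ft_force: [-0.2, 0.0, -1.1]
grip_width: 0.0192
gripper_force: 39.6
```

arm_command:
  commands: [1,0,0,0.002,0,0,0,1,0,0,0.003,0,0,0,1,0,0,0.003,0,0,0]

```text
time_s: 15.57
position: [0.4715, 0.1935, 0.0903]
tool_rot: [[0.099, 0.995, 0.0], [0.995, -0.099, -0.0], [-0.0, 0.0, -1.0]]
ft_force: [-1.0, 0.2, -2.1]
grip_width: 0.0188
gripper_force: 39.6
```

arm_command:
  commands: [1,0,0,0.001,0,0,0,1,0,0,0.002,0,0,0,1,0,0,0.002,0,0,0]

```text
time_s: 15.82
position: [0.4715, 0.1935, 0.0895]
tool_rot: [[0.099, 0.995, 0.0], [0.995, -0.099, 0.0], [0.0, 0.0, -1.0]]
ft_force: [-0.7, -0.1, 0.8]
grip_width: 0.0191
gripper_force: 39.8
```

The right block is clear too, so the left one is blocked. Returning the gauge to its stand.

arm_command:
  commands: [1,0,0,-0.02,0,0,0,1,0,0,-0.06,0,0,0,1,0,0,-0.12,0,0,0,1,0,0,-0.12,0,0,0,1,-0.07,0.004,-0.12,0,0,0,1,-0.14,0.008,-0.12,0,0,0,1,-0.21,0.012,-0.12,0,0,0,1,-0.267,0.016,-0.12,0,0,0,1,-0.267,0.016,-0.1,0,0,0,1,-0.267,0.016,-0.07,0,0,0,1,-0.267,0.016,-0.07,0,0,0,1,-0.267,0.016,-0.07,0,0,0]

```text
time_s: 16.82
position: [0.466, 0.0598, 0.124]
tool_rot: [[0.099, 0.995, -0.001], [0.995, -0.099, 0.0], [-0.0, -0.001, -1.0]]
ft_force: [0.5, 0.3, -1.4]
grip_width: 0.0188
gripper_force: 39.5
```

```bash
python3 -c "
from h import *
go([.4661,.0602,.0774])"
```

```text
t 16.82 pos [0.466  0.0598 0.124 ] F [ 0.47  0.34 -1.35] w 0.0188 gf 39.5
shift [0.0008 0.0003 0.0932] turn [-0.0006  0.      0.    ]
```

arm_command:
  commands: [1,0.0008,0,0.03,0,0,0,1,0.0008,0,0.045,0,0,0,1,0.0008,0,0.06,0,0,0,1,0.0008,0,0.07,0,0,0,1,0.0008,0,0.08,0,0,0,1,0.0008,0,0.085,0,0,0,1,0.0008,0,0.09,0,0,0,1,0.0008,0,0.09,0,0,0,1,0.0008,0,0.09,0,0,0]

```text
time_s: 17.57
position: [0.4664, 0.0602, 0.0795]
tool_rot: [[0.099, 0.995, 0.0], [0.995, -0.099, -0.0], [-0.0, 0.0, -1.0]]
ft_force: [0.9, 0.3, -1.6]
grip_width: 0.0189
gripper_force: 39.6
```

arm_command:
  commands: [1,0,0,0.002,0,0,0,1,0,0,0.004,0,0,0,1,0,0,0.004,0,0,0,-1,0,0,0.004,0,0,0,-1,0,0,0.004,0,0,0,-1,0,0,0.004,0,0,0,-1,0,0,0.004,0,0,0,-1,0,0,0.004,0,0,0,-1,0,0,0.004,0,0,0,-1,0,0,-0.05,0,0,0,-1,0,0,-0.12,0,0,0,-1,0,0,-0.18,0,0,0]

```text
time_s: 18.57
position: [0.4661, 0.0603, 0.1709]
tool_rot: [[0.099, 0.995, -0.0], [0.995, -0.099, 0.0], [0.0, -0.0, -1.0]]
ft_force: [0.6, 0.0, 0.1]
grip_width: 0.0853
gripper_force: 0.0
```

```bash
python3 -c "
from h import *
go([.4858,.3372,.170])
save('side','pics/s5.png')
a=cv2.imread('pics/s5.png')[120:260,280:440]
cv2.imwrite('pics/c5.png',cv2.resize(a,None,fx=4,fy=4,interpolation=2))"
```

```text
t 18.57 pos [0.4661 0.0603 0.1709] F [0.6  0.01 0.07] w 0.0853 gf 0.0
shift [ 0.555  -0.0156  0.0018] turn [-0.0002 -0.      0.0001]
```

View pics/c5.png

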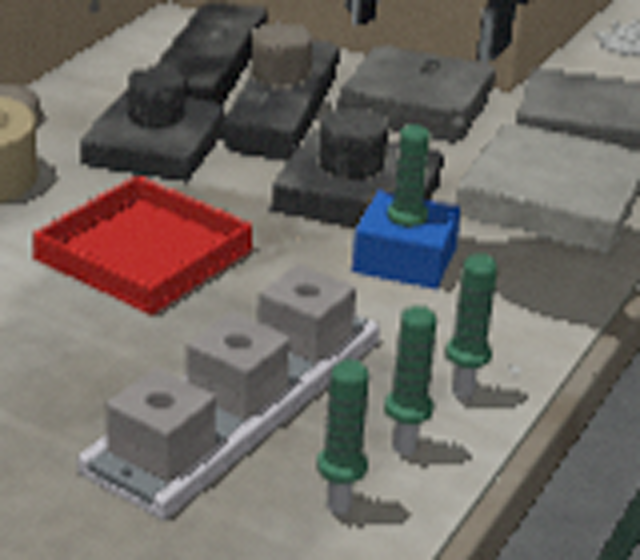

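The picture shows the gauge upright in its stand (side px ~(382,160)), with all three blocks in place and the left bore at (320,220). Going to the left block.

arm_command:
  commands: [-1,0.07,-0.0017,0,0,0,0,-1,0.14,-0.0035,0,0,0,0,-1,0.21,-0.005,0,0,0,0,-1,0.28,-0.007,0,0,0,0,-1,0.35,-0.009,0,0,0,0,-1,0.42,-0.011,0,0,0,0,-1,0.49,-0.013,0,0,0,0,-1,0.555,-0.0156,0,0,0,0,-1,0.555,-0.0156,0.06,0,0,0,-1,0.555,-0.0156,0.12,0,0,0,-1,0.555,-0.0156,0.16,0,0,0,-1,0.555,-0.0156,0.16,0,0,0]

```text
time_s: 19.62
position: [0.484, 0.3365, 0.0851]
tool_rot: [[0.099, 0.995, -0.007], [0.995, -0.099, -0.003], [-0.004, -0.007, -1.0]]
ft_force: [-0.6, -0.1, 0.1]
grip_width: 0.0853
gripper_force: 0.0
```

```bash
python3 -c "
from h import *
go([.4858,.3372,.037])"
```

```text
t 19.62 pos [0.484  0.3365 0.0851] F [-0.64 -0.07  0.06] w 0.0853 gf 0.0
shift [0.0021 0.0041 0.0961] turn [-0.0033  0.0019  0.0002]
```

arm_command:
  commands: [-1,0,0,0.04,0,0,0,-1,0,0,0.08,0,0,0,-1,0,0,0.106,0,0,0,-1,0,0,0.106,0,0,0,-1,0,0,0.106,0,0,0,1,0,0,0.106,0,0,0,1,0,0,0.106,0,0,0,1,0,0,0.106,0,0,0,1,0,0,0.106,0,0,0,1,0,0,0.106,0,0,0,1,0,0,0.106,0,0,0]

```text
time_s: 20.53
position: [0.4853, 0.3375, 0.0375]
tool_rot: [[0.099, 0.995, -0.001], [0.995, -0.099, 0.0], [0.0, -0.001, -1.0]]
ft_force: [-5.1, -0.0, 7.6]
grip_width: 0.0432
gripper_force: 42.0
```

arm_command:
  commands: [1,0,0,-0.02,0,0,0,1,0,0,-0.08,0,0,0,1,0,0,-0.15,0,0,0,1,0,0,-0.2,0,0,0,1,-0.05,0.045,-0.2,0,0,0,1,-0.1,0.09,-0.2,0,0,0,1,-0.15,0.135,-0.2,0,0,0,1,-0.2,0.18,-0.2,0,0,0,1,-0.25,0.225,-0.2,0,0,0,1,-0.3,0.27,-0.2,0,0,0,1,-0.34,0.304,-0.2,0,0,0,1,-0.34,0.304,-0.2,0,0,0]

```text
time_s: 21.53
position: [0.6231, 0.1485, 0.1368]
tool_rot: [[0.104, 0.995, 0.002], [0.995, -0.104, -0.001], [-0.001, 0.002, -1.0]]
ft_force: [-0.8, 0.6, -2.0]
grip_width: 0.0433
gripper_force: 41.5
```

arm_command:
  commands: [1,0,0,0.05,0,0,0,1,0,0,0.1,0,0,0,1,0,0,0.15,0,0,0,1,0,0,0.18,0,0,0,1,0,0,0.18,0,0,0,1,0,0,0.18,0,0,0]

```text
time_s: 22.03
position: [0.6203, 0.1532, 0.0467]
tool_rot: [[0.099, 0.995, -0.0], [0.995, -0.099, -0.0], [-0.0, -0.0, -1.0]]
ft_force: [0.4, -0.3, -0.9]
grip_width: 0.0431
gripper_force: 41.4
```

```bash
python3 -c "
from h import *
go([.6198,.1535,.0362])
save('side','pics/s6.png')
a=cv2.imread('pics/s6.png')[120:260,260:420]
cv2.imwrite('pics/c6.png',cv2.resize(a,None,fx=4,fy=4,interpolation=2))"
```

```text
t 22.03 pos [0.6203 0.1532 0.0467] F [ 0.41 -0.26 -0.92] w 0.0431 gf 41.4
shift [ 0.0006 -0.0011  0.0211] turn [-0.0002  0.0001  0.0002]
```

View pics/c6.png

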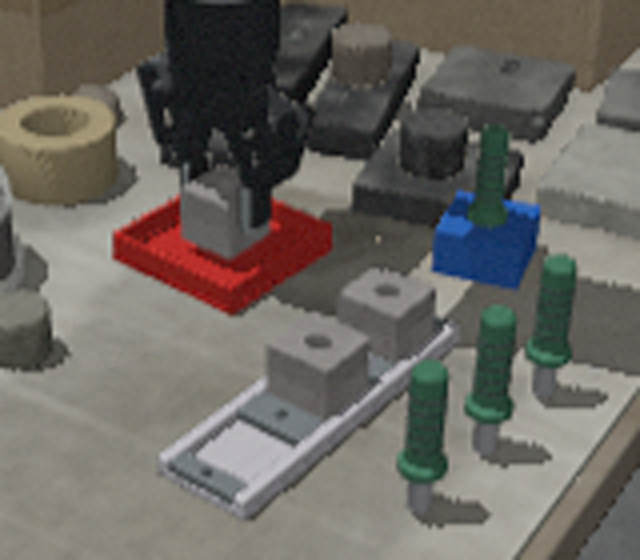

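The block hangs in the middle of the tray (side px ~(317,175)). Lowering it and opening only partway.

arm_command:
  commands: [1,0,0,0.01,0,0,0,1,0,0,0.016,0,0,0,1,0,0,0.02,0,0,0,1,0,0,0.02,0,0,0,-0.4,0,0,0.02,0,0,0,-0.4,0,0,0.02,0,0,0,-0.4,0,0,0.02,0,0,0,-0.4,0,0,0,0,0,0,-0.4,0,0,-0.06,0,0,0,-0.4,0,0,-0.14,0,0,0,-0.4,0,0,-0.22,0,0,0,-0.4,0,0,-0.28,0,0,0]

```text
time_s: 23.08
position: [0.6208, 0.153, 0.1911]
tool_rot: [[0.099, 0.995, 0.004], [0.995, -0.099, 0.0], [0.001, 0.004, -1.0]]
ft_force: [0.3, 0.5, -0.3]
grip_width: 0.0597
gripper_force: 0.0
```

```bash
python3 -c "
from h import *
go([.6198,.1535,.2])
save('side','pics/s7.png')
a=cv2.imread('pics/s7.png')[90:260,240:430]
cv2.imwrite('pics/c7.png',cv2.resize(a,None,fx=3.5,fy=3.5,interpolation=2))"
```

```text
t 23.08 pos [0.6208 0.153  0.1911] F [ 0.3   0.48 -0.29] w 0.0597 gf 0.0
shift [ 0.0008 -0.0019 -0.0179] turn [ 0.0021 -0.0003  0.0001]
```

View pics/c7.png

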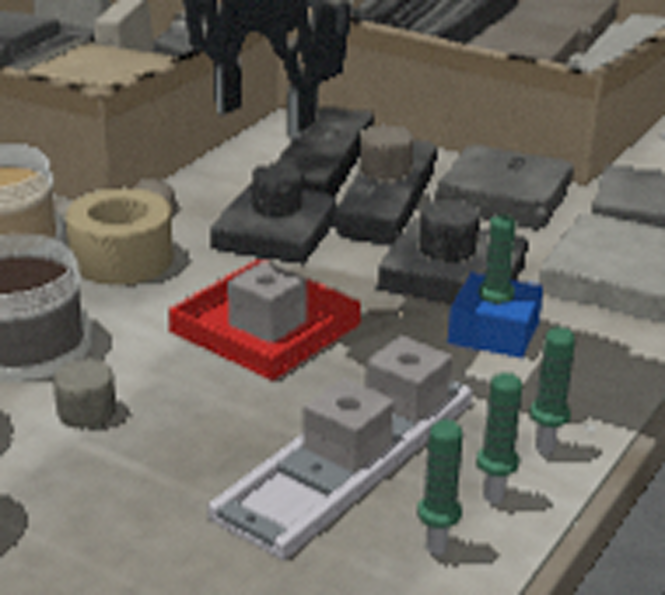

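The block stands upright in the middle of the tray (side px ~(316,175)), the gauge is in its stand, the other two blocks are in their pockets, and the gripper is clear. Handing in.

```bash
python3 -c "
from rig import env
print(env.close_job())"
```

```text
the job is handed in; nothing more can be done
None
```

I handed the job in after about 23 s of the 72 s: the left block is the one with the ridge (the pin stopped hard about 20 mm in) and now stands upright in the red tray. The middle and right blocks took the pin to its collar and stay in their pockets, and the gauge is back in its stand; the hand-in returned no verdict.

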